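# Shut and lock the patio socket box

### The arm

A 7-joint arm with a two-finger parallel gripper is mounted at the origin on the work surface. World frame = base frame: x ahead of the robot, y to its left, z up, the work surface at z = 0. Lengths are in m, angles in degrees, forces in N, time in s.
With the tool pointing down it reaches from about 0.425 to 0.975 m from the base axis. Payload 16.7 kg.
Tool frame: the origin (TCP) lies midway between the tips of the shut fingers; the grasp point (between the pads) lies arm.hold_point_z behind it (arm.hold_point_z is the distance from the TCP to the grasp point, in m); z points along the fingers, y is the direction in which the jaws open and shut (so a half turn about z gives the same grasp; the last joint's range is limited). The gripper opens to 85 mm and grips with 20 to 120 N. Pads are 22 mm wide; open, the fingers measure 114 mm over their backs; the gripper's body (76 mm by 85 mm) begins 54 mm behind the grasp point. The pads swing forward as they close: fully open they stand 13 mm farther back than shut.
Start: joints at [-8.566, 24.414, 4.234, 92.017, -1.954, 63.644, -3.845], TCP at [0.675, -0, 0.231] pointing down, gripper open.
Joint ranges: [-163.25, 163.25], [-28.42, 122.38], [-70.27, 78.77], [12.13, 141.07], [-58.53, 238.53], [9.26, 117.41], [-156.51, 156.51]. Speed limits (degrees/s): [108.29, 108.29, 136.94, 136.94, 172.46, 172.46, 172.46].

### API

Orientations are given as a 3x3 rotation matrix whose columns are the frame's x, y, z axes.
In Python, from workcell import arm gives the robot as it stands.
- The arm moves only by the tool drive_tool, never from a script. Its argument "moves" is a list of rows, each an object with "translation": the shift along the tool's x, y, z in m, a list of three; "dr": the turn, a rotation vector about the tool's x, y, z in degrees, a list of three. In form: [{"translation": [x, y, z], "dr": [wx, wy, wz]}, ...]. A call has 1 to 5 rows; each row shifts and turns the commanded pose from where the row before left it, along the tool's axes as they then stand; what a row does not reach is not made up. A row lasts 1/10 s, in which the tool goes at most 50 mm and 8.59 degrees, less where a joint would pass 70% of its speed; a pose out of reach is approached as far as the arm can. A call with a gripper value outside its range is refused whole. "claw" is the finger opening in m, from 0 to 0.0854, set as the call begins (left out, the last holds). The fingers move at their own pace and stop on an object; "force" is the grip in N (left out, the last holds). Time passes only in rows, so rows that do not move let the fingers close. It gives the time, the measured TCP pose, the force and the opening at its end, in the units of the state.
- arm.state(): the state, without advancing time (a new reading comes with each control period).
- arm.grab_frame(name): name is "scene" or "side" or "wrist"; returns a dict with "img" (400x640x3 uint8, red, green, blue), "fx", "fy", "cx", "cy" (pixels), "R" (3x3) and "t" (3): a world point X has camera coordinates R X + t; the wrist camera has in their place "mount" (4x4, takes a point from camera to tool coordinates, whose origin is the TCP and whose axes are the flange's). Camera axes: x right, y down, z forward; pixel columns grow to the right and rows downward; lengths in m; the calibration is good to about 2 mm. The wrist camera is an equidistant fisheye: a pixel r from the principal point sees the ray r / f radians off the axis. A picture is of the moment at which its call begins: read the wrist's pose just before it. There is no depth.
- arm.job_done(): hands the job in, once; it reports no verdict.
The state is a dict: "time_s": time; "joints": joint angles; "qd": joint speeds; "joint_efforts": joint torques, N m; "ee_pos": TCP position; "eef_rot": TCP orientation; "ft_force": force on the tool from outside, world axes, zero at the start; "moment": the same for the moment, N m; "finger_gap": opening from 0.0 (shut) to 1.0 (fully open).
Only numpy, scipy, OpenCV 4.12 (cv2) and the standard library are available. Lean on these libraries where they do the work, as an engineer would, in place of code of your own. Each camera call takes 0.05 s, during which the arm holds its last target. There are 200 camera calls.

### The job

Rain is coming: lower the open cover of the grey socket box gently until it is shut, without letting it slam. Then press on its round red sprung knob and turn it clockwise until you feel its key drop into the slot, push it fully in and turn it on clockwise about a quarter turn until it locks and stays down when you let go. Leave everything else on the counter where it is.

Things in the scene. Friction and masses are not known exactly. Their poses are not given: they have to be found in the camera images.
- box: Grey weatherproof socket box fixed to the counter, 150 mm deep (x), 210 wide (y), rim 75 above the counter; lugs 26 mm proud of its sides. Origin: centre of its underside; x points from front to rear, y to its left seen from the front, z up. Its front (-x) roughly faces the robot. A conduit elbow stands up to 50 mm behind its rear wall at y = +50 mm, below 50 mm.
- hinge (a point): Middle of the cover's hinge axis, at the box's rear rim: box x = +78, y = 0, z = 75 mm. The axis runs along the box's y.
- cover (a joint): Opening angle of the grey cover, rad: 0 shut, pi/2 upright; starts 1.4 to 1.75. A flat plate 216 mm wide, 10 thick, reaching 156 mm from the hinge axis; shut, its underside is on the rim and its outer face 85 mm above the counter. About 0.28 kg. The hinge has friction: the cover stays at any angle; about 2 to 5 N at its front edge close it.
- edge (a point): Middle of the cover's front edge on its outer face, 156 mm from the hinge axis; x as the box's when shut, z out of the outer face.
- knob (a point): Centre of the red knob (on its axis, mid-height); moves in with it but does not turn; z out of the cover. Round, fluted, unmarked, 30 mm diameter, 18 tall, may be gripped at any yaw. Axis square to the cover, 130 mm from the hinge (box x = -52, y = 0 when shut). Sprung out, its underside is 17 mm and its top 35 mm above the cover's outer face. Turns easily (0.01 N m), stays where left.
- stud (a joint): How far the knob is pushed in, m: 0 sprung out, 0.015 hard stop. Spring 2.5 N at 0, rising to 7 N at 0.015. Key off the slot, cover shut: it stops on a plate at 0.002. In line with the slot it goes in; from 0.013 on it can be turned under the plate. Locked and let go it stays at 0.010. Let go in line with the slot it springs out to 0; turned too little it stays near 0.013, not locked.
- slot (a point): Centre of the slot's top in the box, under the knob when shut, 12 mm below the rim. The knob's key (a cross-bar under the cover; its angle is not given) starts 8 to 75 degrees short of the slot, clockwise seen from above the shut cover, and enters within 6 degrees either side. Pushed in, it turns clockwise only, 80 degrees to a stop; let go beyond 70 degrees it rises into a notch: locked.
- dispenser: Clear plastic push (pump) dispenser, 68 mm diameter, 184 mm tall, loose bystander. Origin: centre of underside.
- dish: Terracotta dish, 110 mm diameter, 35 mm tall, loose bystander. Origin: centre of underside.
- jar: Green glass jar with wooden cap, 72 mm diameter, 95 mm tall, loose bystander. Origin: centre of underside.
- mill: Dark wooden salt mill, 44 mm diameter, 92 mm tall, loose bystander. Origin: centre of underside.
- opener: Chrome bottle opener lying flat, about 136 mm long, 6 mm thick, loose bystander. Origin: under the middle of its handle.
- trivet: Folded bamboo trivet lying flat, 145 x 170 x 20 mm, loose bystander. Origin: centre of underside.
- tongs: Steel serving tongs lying flat, 240 mm long, 12 mm thick, loose bystander. Origin: under the middle.

How it is judged (in metres and radians):
On the way, in this order (a step that is already met when the one before it is completed fails the run):
1. the cover is shut on the box, the knob still sprung out (value of joint cover below 0.03 rad and value of joint stud below 0.006 m), for 0.2 s.
2. with the cover shut, the knob is pushed in through the slot to its full depth (value of joint cover below 0.03 rad and value of joint stud above 0.012 m), for 0.1 s.
At the end, for the whole second after the job is handed in: The cover is shut (joint cover under 0.025 rad) and the knob, let go, stays locked in its notch (joint stud between 0.0085 and 0.0115 m) (value of joint cover below 0.025 rad and value of joint stud between 0.0085 and 0.0115 m); the robot touches nothing.
It fails at once if the cover slams shut (closing faster than 3 rad/s in the last 0.3 rad) (value of joint cover below 0.3 rad and velocity of joint cover below -3 rad/s).
It fails at once if a bystander on the counter is shifted by more than 30 mm (distance of any of dispenser, dish, jar, mill, opener, trivet, tongs from where it was at the start of the episode above 0.03 m).
It also fails if it takes over 69 s, if anything falls off the work surface, if the arm or the gripper's body presses on something with over 40 N, if the wrist force passes 120 N, or if a joint passes its speed limit or range.

## Working session

There is one attempt and no reset: what is moved stays moved. The work goes in short steps, Python scripts to look and compute and a tool call to move; the robot and the scene stay as the last step left them, time stands still between calls to the robot, and variables do not carry over. Pictures are saved under pics/ and viewed, about 8 in all and at most 12, crops included, and the job is handed in when it is done.

Besides the shell and the picture viewer there is one more tool, called after "Call:" as name(argument=value, ...) on one line, values as JSON. drive_tool: Moves the arm, as the interface text tells. Its arguments: {"type":"object","properties":{"moves":{"type":"array","items":{"type":"object","properties":{"translation":{"type":"array","items":{"type":"number"}},"dr":{"type":"array","items":{"type":"number"}}}}},"claw":{"type":"number"},"force":{"type":"number"}},"required":["moves"]}

```bash
mkdir -p pics
python3 - <<'E'
from workcell import arm
import cv2,pickle
s=arm.state();print(s);print(arm.hold_point_z)
F={}
for n in("scene","side","wrist"):
    f=arm.grab_frame(n);F[n]=f
    print(n,{k:v for k,v in f.items() if k!="img"})
pickle.dump((s,F),open("f0.pkl","wb"))
for n in F: cv2.imwrite(f"pics/{n}0.png",F[n]["img"][:,:,::-1])
E
```

```text
{'time_s': 0.0, 'joints': array([-8.56686754, 24.45042359,  4.23130662, 92.05181598, -1.95355914,
       63.64351245, -3.84391051]), 'qd': array([-0.04412327,  0.06975238, -0.00146592,  0.09871155, -0.02684108,
       -0.06181496,  0.00922852]), 'joint_efforts': array([ 7.16691302e-04, -9.49842310e+01,  3.76242042e+00, -4.63523841e+01,
        1.94300286e-02,  1.01335210e-02,  2.85131875e-06]), 'ee_pos': array([ 6.74595358e-01, -1.61760087e-05,  2.30604860e-01]), 'eef_rot': array([[-1.90153753e-06,  9.99999180e-01, -1.28064834e-03],
       [ 9.99999995e-01,  1.77475838e-06, -9.89971942e-05],
       [-9.89948401e-05, -1.28064852e-03, -9.99999175e-01]]), 'ft_force': array([ 0.41633781, -0.43076851, -0.29292429]), 'moment': array([-0.02175216,  0.0171654 , -0.02987709]), 'finger_gap': 0.9983914675175133}
0.0187
scene {'fx': 420.9338785928609, 'fy': 420.9338785928609, 'cx': 315.849992317179, 'cy': 203.33764543897217, 'R': array([[-0.16819789,  0.98570321, -0.00993197],
       [ 0.82779534,  0.13576796, -0.54435461],
       [-0.53522364, -0.09978094, -0.83879641]]), 't': array([ 0.13139842, -0.41914546,  1.64351681])}
side {'fx': 380.7998135965432, 'fy': 380.7998135965432, 'cx': 319.7272583992371, 'cy': 208.57067113853984, 'R': array([[ 0.97710666, -0.21274593, -0.00132081],
       [-0.12594117, -0.57340089, -0.80953705],
       [ 0.17146836,  0.79117039, -0.5870673 ]]), 't': array([-0.52634245,  0.14758125,  1.14485578])}
wrist {'fx': 309.70691628693146, 'fy': 309.70691628693146, 'cx': 325.1594910192675, 'cy': 197.96924812689969, 'mount': array([[-7.17253868e-04, -9.53396467e-01, -3.01719508e-01,
         7.58833214e-02],
       [ 9.99999723e-01, -6.23546889e-04, -4.06888733e-04,
        -3.58153645e-04],
       [ 1.99790020e-04, -3.01719716e-01,  9.53396650e-01,
        -1.42679540e-01],
       [ 0.00000000e+00,  0.00000000e+00,  0.00000000e+00,
         1.00000000e+00]])}
```

View pics/scene0.png

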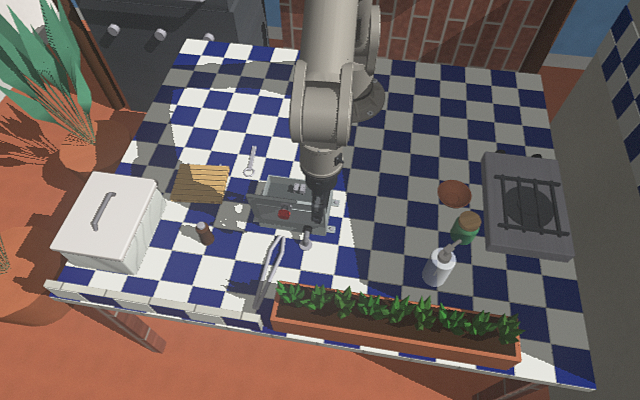

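View pics/side0.png

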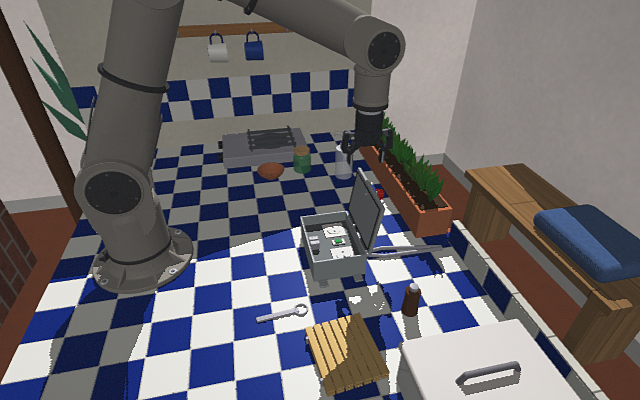

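View pics/wrist0.png

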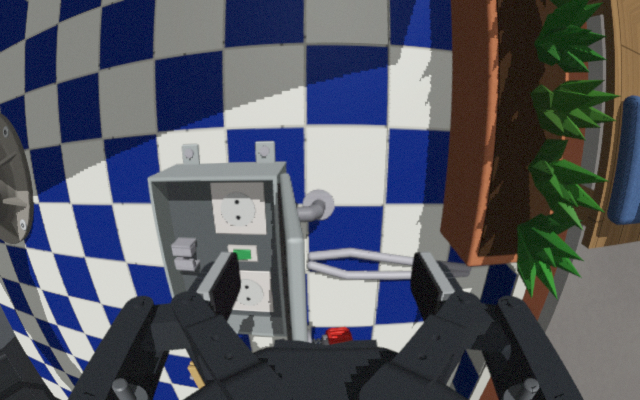

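```bash
cat > h.py <<'E'
import numpy as np,cv2
def ray(f,uv,s=None):
    u=(uv[0]-f["cx"])/f["fx"];v=(uv[1]-f["cy"])/f["fy"]
    if "mount" in f:
        r=np.hypot(u,v);d=np.array([np.sin(r)*u/r,np.sin(r)*v/r,np.cos(r)])
        M=f["mount"];R=s["eef_rot"]
        return R@M[:3,3]+s["ee_pos"],R@M[:3,:3]@d
    return -f["R"].T@f["t"],f["R"].T@np.array([u,v,1])
def onz(f,uv,z,s=None):
    o,d=ray(f,uv,s);return o+d*(z-o[2])/d[2]
def tri(rs):
    A=0;b=0
    for o,d in rs:
        d=d/np.linalg.norm(d);P=np.eye(3)-np.outer(d,d);A=A+P;b=b+P@o
    x=np.linalg.solve(A,b);return x,[np.linalg.norm(np.cross(x-o,d/np.linalg.norm(d))) for o,d in rs]
E
python3 - <<'E'
from h import *;import pickle
s,F=pickle.load(open("f0.pkl","rb"))
w=F["wrist"]
print("FL",onz(w,(152,178),.075,s),"RL",onz(w,(284,164),.075,s),)
for n,uv in(("FLs",(301,216)),("FRs",(313,277))): print(n,onz(F["side"],uv,.075))
# red knob
for n in F:
    h=cv2.cvtColor(F[n]["img"],cv2.COLOR_RGB2HSV)
    m=((h[...,0]<4)|(h[...,0]>176))&(h[...,1]>180)&(h[...,2]>90)
    k,_,st,c=cv2.connectedComponentsWithStats(m.astype(np.uint8))
    print(n,[(st[i].tolist(),c[i].round(1)) for i in range(1,k) if st[i][4]>15][:6])
im=F["side"]["img"][160:300,280:400,::-1];a=cv2.resize(im,None,fx=4,fy=4,interpolation=cv2.INTER_CUBIC)
im=F["scene"]["img"][165:265,240:350,::-1];b=cv2.resize(im,None,fx=2.9,fy=2.9,interpolation=cv2.INTER_CUBIC)
o=np.zeros((560,799,3),np.uint8);o[:a.shape[0],:480]=a;o[:290,480:480+319]=b[:290,:319]
cv2.imwrite("pics/crop0.png",o)
E
```

```text
FL [0.48204966 0.00471104 0.075     ] RL [0.63335448 0.01659375 0.075     ]
FLs [0.48022368 0.00560877 0.075     ]
FRs [ 0.4651604  -0.25695051  0.075     ]
scene []
side [([376, 189, 7, 11, 42], array([379.8, 192.8]))]
wrist [([327, 328, 24, 16, 274], array([337.8, 334.7]))]
```

View pics/crop0.png

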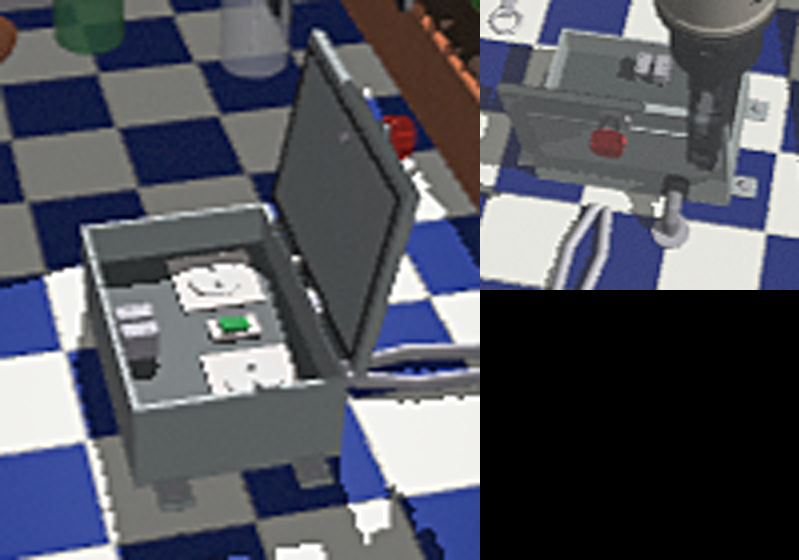

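Run:
```python
from h import *;import pickle
s,F=pickle.load(open("f0.pkl","rb"));S=F["side"]
c=lambda u,v:(u/4+280-.4,v/4+160-.4)
P={n:onz(S,c(*p),.075) for n,p in dict(FL=(83,228),FR=(133,408),RR=(345,382),RL=(272,208)).items()}
P["FLw"]=onz(F["wrist"],(152,178),.075,s);P["RLw"]=onz(F["wrist"],(284,164),.075,s)
for k,v in P.items():print(k,v.round(4))
loc=dict(FL=(-75,105),FR=(-75,-105),RR=(75,-105),RL=(75,105),FLw=(-75,105),RLw=(75,105))
A=[];b=[]
X=np.array([loc[k] for k in P])/1000;Y=np.array([P[k][:2] for k in P])
mx,my=X.mean(0),Y.mean(0);U,_,Vt=np.linalg.svd((X-mx).T@(Y-my));R=Vt.T@U.T
o=my-R@mx;print("box",o.round(4),"yaw",np.degrees(np.arctan2(R[1,0],R[0,0])),(1000*(X@R.T+o-Y)).round(1).tolist())
ex=np.r_[R[:,0],0];ey=np.r_[R[:,1],0];H=np.r_[o,.075]+.078*ex
# cover corners: intersect rays with vertical plane y=+-108
for p,y in((( 316,32),.108),((415,192),-.108)):
    q,d=ray(S,c(*p));t=((H-q)@ey+y)/(d@ey);x=q+d*t-H;print("corner",x@ex,x[2],np.hypot(x@ex,x[2]),"ang",np.arctan2(x[2],-x@ex))
q,d=ray(S,(379.8,193.5));t=((H-q)@ey)/(d@ey);x=q+d*t-H;print("knob",x@ex,x[2])
print("H",H)
```

```text
FL [0.4777 0.003  0.075 ]
FR [ 0.476  -0.2015  0.075 ]
RR [ 0.6229 -0.2077  0.075 ]
RL [ 0.6284 -0.0033  0.075 ]
FLw [0.482  0.0047 0.075 ]
RLw [0.6334 0.0166 0.075 ]
box [ 0.5528 -0.0997] yaw -1.0540448174451384 [[2.0, 3.7], [-0.2, -1.8], [2.9, 1.6], [1.3, 7.2], [-2.3, 2.0], [-3.7, -12.7]]
corner 0.02574054224800539 0.1505712721688926 0.15275563334221126 ang 1.7401121281059133
corner 0.028004510620537302 0.15660998854367697 0.15909412662554961 ang 1.7477430459188708
knob 0.0578910922979573 0.12460901482122973
H [ 0.63074449 -0.10111636  0.075     ]
```

Call:
drive_tool(moves=[{"translation": [0, 0, -0.02], "dr": [0, 0, 0]}, {"translation": [0, 0.02, -0.02], "dr": [0, 0, 0]}, {"translation": [-0.023, 0.02, 0], "dr": [0, 0, 0]}, {"translation": [-0.023, 0.015, 0], "dr": [0, 0, 0]}, {"translation": [0, 0, 0], "dr": [0, 0, 0]}], claw=0, force=40)

```text
time_s: 0.65
ee_pos: [0.7309, -0.0502, 0.2705]
eef_rot: [[0.004, 1.0, -0.001], [1.0, -0.004, -0.002], [-0.002, -0.0, -1.0]]
ft_force: [-1.1, -1.0, -0.4]
finger_gap: 0.146
```

Call:
drive_tool(moves=[{"translation": [0, 0, 0.03], "dr": [0, 0, 0]}, {"translation": [0, 0, 0.03], "dr": [0, 0, 0]}, {"translation": [0, 0, 0.02], "dr": [0, 0, 0]}, {"translation": [0, 0, 0], "dr": [0, 0, 0]}, {"translation": [0, 0, 0], "dr": [0, 0, 0]}])

```text
time_s: 1.15
ee_pos: [0.73, -0.0458, 0.1917]
eef_rot: [[-0.0, 1.0, -0.0], [1.0, 0.0, 0.0], [0.0, -0.0, -1.0]]
ft_force: [0.1, 0.4, 0.3]
finger_gap: -0.001
```

Run:
```python
from workcell import arm
import cv2,numpy as np
f=arm.grab_frame("side")["img"][120:300,260:460,::-1]
cv2.imwrite("pics/side1.png",cv2.resize(f,None,fx=3,fy=3,interpolation=cv2.INTER_CUBIC))
H=np.array([.6307,.075]);hw=.013
for a in np.arange(1.75,-.01,-.15):
    d=np.array([-np.cos(a),np.sin(a)]);n=np.array([np.sin(a),np.cos(a)])
    p=H+.135*d+.010*n
    print(round(a,2),(p+[hw,0]).round(4))
```

```text
1.75 [0.6776 0.2061]
1.6 [0.6576 0.2097]
1.45 [0.6374 0.2102]
1.3 [0.6172 0.2078]
1.15 [0.5977 0.2023]
1.0 [0.5792 0.194 ]
0.85 [0.5621 0.183 ]
0.7 [0.5469 0.1696]
0.55 [0.5338 0.1541]
0.4 [0.5233 0.1368]
0.25 [0.5154 0.1181]
0.1 [0.5104 0.0984]
```

View pics/side1.png

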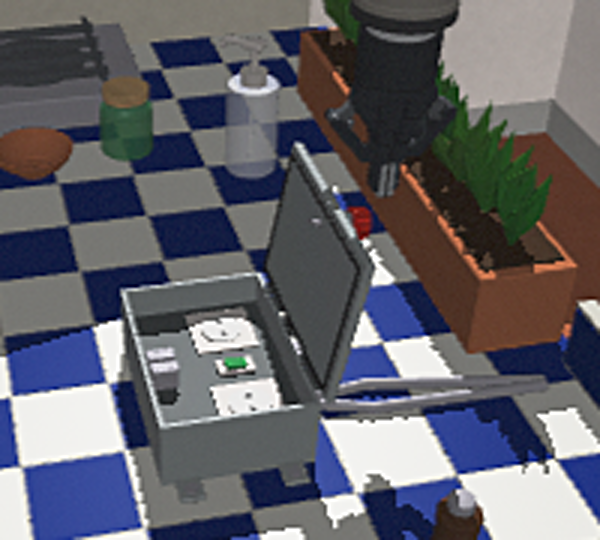

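Call:
drive_tool(moves=[{"translation": [0, -0.03, -0.008], "dr": [0, 0, 0]}, {"translation": [0, -0.022, -0.006], "dr": [0, 0, 0]}, {"translation": [0, -0.02, -0.004], "dr": [0, 0, 0]}, {"translation": [0, -0.02, 0], "dr": [0, 0, 0]}, {"translation": [0, -0.02, 0.002], "dr": [0, 0, 0]}])

```text
time_s: 1.7
ee_pos: [0.6187, -0.0459, 0.2099]
eef_rot: [[0.0, 1.0, 0.005], [1.0, -0.0, 0.0], [0.0, 0.005, -1.0]]
ft_force: [2.2, 0.2, 0.3]
finger_gap: -0.001
```

Call:
drive_tool(moves=[{"translation": [0, -0.02, 0.006], "dr": [0, 0, 0]}, {"translation": [0, -0.019, 0.008], "dr": [0, 0, 0]}, {"translation": [0, -0.017, 0.011], "dr": [0, 0, 0]}, {"translation": [0, -0.015, 0.0135], "dr": [0, 0, 0]}, {"translation": [0, 0, 0], "dr": [0, 0, 0]}])

```text
time_s: 2.2
ee_pos: [0.5456, -0.0461, 0.1692]
eef_rot: [[0.0, 1.0, -0.0], [1.0, -0.0, 0.0], [0.0, -0.0, -1.0]]
ft_force: [0.4, -0.9, 0.6]
finger_gap: -0.002
```

Call:
drive_tool(moves=[{"translation": [0, -0.012, 0.0155], "dr": [0, 0, 0]}, {"translation": [0, -0.006, 0.0085], "dr": [0, 0, 0]}, {"translation": [0, -0.005, 0.009], "dr": [0, 0, 0]}, {"translation": [0, -0.004, 0.009], "dr": [0, 0, 0]}, {"translation": [0, 0, 0], "dr": [0, 0, 0]}])

```text
time_s: 2.7
ee_pos: [0.5192, -0.046, 0.1259]
eef_rot: [[-0.0, 1.0, -0.002], [1.0, 0.0, -0.0], [-0.0, -0.002, -1.0]]
ft_force: [-1.0, 0.5, 0.6]
finger_gap: 0.003
```

Run:
```python
from workcell import arm
import cv2,numpy as np
f=arm.grab_frame("side")["img"][120:300,260:460,::-1]
cv2.imwrite("pics/side2.png",cv2.resize(f,None,fx=3,fy=3,interpolation=cv2.INTER_CUBIC))
```

```text
(no output)
```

View pics/side2.png

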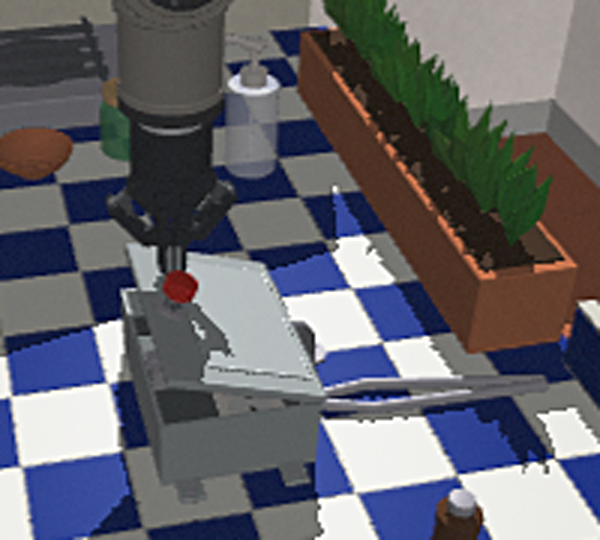

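Call:
drive_tool(moves=[{"translation": [0, -0.004, 0.009], "dr": [0, 0, 0]}, {"translation": [0, -0.003, 0.009], "dr": [0, 0, 0]}, {"translation": [0, -0.002, 0.009], "dr": [0, 0, 0]}, {"translation": [0, -0.001, 0.008], "dr": [0, 0, 0]}, {"translation": [0, 0, 0.004], "dr": [0, 0, 0]}])

```text
time_s: 3.25
ee_pos: [0.5093, -0.046, 0.0867]
eef_rot: [[0.0, 1.0, -0.001], [1.0, -0.0, -0.0], [-0.0, -0.001, -1.0]]
ft_force: [-0.3, -0.4, -0.1]
finger_gap: -0.001
```

Call:
drive_tool(moves=[{"translation": [0, 0, 0.003], "dr": [0, 0, 0]}, {"translation": [0, 0, 0], "dr": [0, 0, 0]}, {"translation": [0, 0, 0], "dr": [0, 0, 0]}])

```text
time_s: 3.55
ee_pos: [0.5097, -0.046, 0.0851]
eef_rot: [[0.0, 1.0, -0.001], [1.0, -0.0, 0.0], [0.0, -0.001, -1.0]]
ft_force: [-5.3, -0.5, 9.0]
finger_gap: 0.003
```

Call:
drive_tool(moves=[{"translation": [0, 0, 0], "dr": [0, 0, 0]}, {"translation": [0, 0, -0.02], "dr": [0, 0, 0]}, {"translation": [0, 0, -0.04], "dr": [0, 0, 0]}, {"translation": [0, 0, -0.04], "dr": [0, 0, 0]}, {"translation": [-0.025, 0, -0.03], "dr": [0, 0, 0]}], claw=0.06)

```text
time_s: 4.05
ee_pos: [0.5108, -0.0687, 0.2173]
eef_rot: [[-0.004, 1.0, 0.002], [1.0, 0.004, 0.001], [0.001, 0.002, -1.0]]
ft_force: [-0.5, -0.2, -0.4]
finger_gap: 0.7
```

Call:
drive_tool(moves=[{"translation": [-0.028, -0.009, 0], "dr": [0, 0, -8]}, {"translation": [0, 0, 0], "dr": [0, 0, -8]}, {"translation": [0, 0, 0], "dr": [0, 0, -8]}, {"translation": [0, 0, 0], "dr": [0, 0, -8]}, {"translation": [0, 0, 0], "dr": [0, 0, -8]}])

```text
time_s: 4.55
ee_pos: [0.5011, -0.0991, 0.2149]
eef_rot: [[-0.647, 0.762, 0.0], [0.762, 0.647, 0.0], [-0.0, 0.0, -1.0]]
ft_force: [-0.4, -0.4, 0.0]
finger_gap: 0.704
```

Call:
drive_tool(moves=[{"translation": [0, 0, 0], "dr": [0, 0, -8]}, {"translation": [0, 0, 0], "dr": [0, 0, -8]}, {"translation": [0, 0, 0], "dr": [0, 0, -8]}, {"translation": [0, 0, 0], "dr": [0, 0, -6]}, {"translation": [0, 0, 0], "dr": [0, 0, 0]}])

```text
time_s: 5.05
ee_pos: [0.5011, -0.0991, 0.2149]
eef_rot: [[-0.94, 0.34, 0.0], [0.34, 0.94, 0.0], [-0.0, 0.0, -1.0]]
ft_force: [0.0, -0.3, -0.1]
finger_gap: 0.704
```

Run:
```python
from workcell import arm
from h import *
s=arm.state();F={n:arm.grab_frame(n) for n in("wrist","side","scene")}
print(s["joints"].round(1),s["ee_pos"],s["eef_rot"].round(3).tolist())
rs=[]
for n in F:
    h=cv2.cvtColor(F[n]["img"],cv2.COLOR_RGB2HSV)
    m=((h[...,0]<5)|(h[...,0]>174))&(h[...,1]>170)&(h[...,2]>80)
    k,_,st,c=cv2.connectedComponentsWithStats(m.astype(np.uint8))
    for i in range(1,k):
        if st[i][4]>15:
            print(n,st[i].tolist(),c[i].round(1),onz(F[n],c[i],.111,s),onz(F[n],c[i],.12,s))
cv2.imwrite("pics/wrist3.png",F["wrist"]["img"][:,:,::-1])
f=F["side"]["img"][120:300,260:460,::-1];cv2.imwrite("pics/side3.png",cv2.resize(f,None,fx=3,fy=3))
```

```text
[  5.4  10.1  -1.6 113.8   0.3  56.1  73.7] [ 0.50109398 -0.09910354  0.21488052] [[-0.94, 0.34, 0.0], [0.34, 0.94, 0.0], [-0.0, 0.0, -1.0]]
wrist [306, 176, 38, 37, 1048] [324.7 194.3] [ 0.4982896  -0.10003947  0.111     ] [ 0.4957238  -0.09909707  0.12      ]
side [309, 222, 10, 11, 82] [313.8 226.8] [ 0.49972738 -0.09964608  0.111     ] [ 0.49756762 -0.11067936  0.12      ]
```

View pics/wrist3.png

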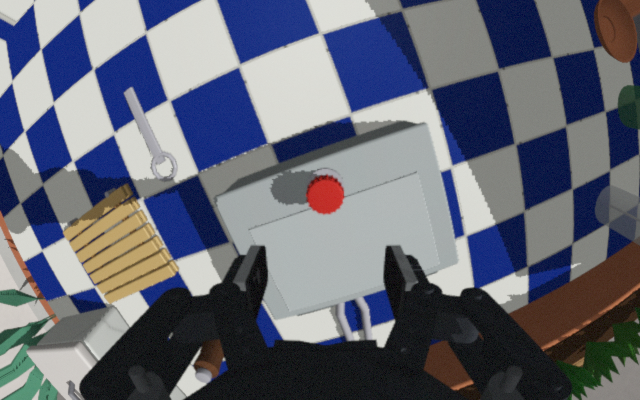

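Call:
drive_tool(moves=[{"translation": [0.002, 0, 0.03], "dr": [0, 0, 0]}, {"translation": [0, 0, 0.03], "dr": [0, 0, 0]}, {"translation": [0, 0, 0.03], "dr": [0, 0, 0]}, {"translation": [0, 0, 0.025], "dr": [0, 0, 0]}, {"translation": [0, 0, 0], "dr": [0, 0, 0]}])

```text
time_s: 5.7
ee_pos: [0.4973, -0.0981, 0.0972]
eef_rot: [[-0.939, 0.344, -0.005], [0.344, 0.939, 0.0], [0.005, -0.001, -1.0]]
ft_force: [-0.3, 0.2, 0.4]
finger_gap: 0.703
```

Call:
drive_tool(moves=[{"translation": [0, 0, 0], "dr": [0, 0, 0]}, {"translation": [0, 0, 0], "dr": [0, 0, 0]}, {"translation": [0, 0, 0], "dr": [0, 0, 0]}, {"translation": [0, 0, 0], "dr": [0, 0, 0]}, {"translation": [0, 0, 0], "dr": [0, 0, 0]}], claw=0.02, force=40)

```text
time_s: 6.2
ee_pos: [0.4997, -0.0987, 0.1006]
eef_rot: [[-0.94, 0.343, 0.002], [0.343, 0.94, -0.0], [-0.002, 0.0, -1.0]]
ft_force: [1.6, -3.4, 2.4]
finger_gap: 0.336
```

Run:
```python
from workcell import arm
import cv2
f=arm.grab_frame("wrist")["img"];cv2.imwrite("pics/wrist4.png",f[:,:,::-1])
s=arm.state();print(s["ee_pos"],s["ft_force"],s["moment"],s["finger_gap"])
```

```text
[ 0.49971817 -0.09870328  0.10045892] [ 2.10125    -5.03435317  2.41499517] [-0.88203608 -0.46469422  0.01329222] 0.32500092257110214
```

View pics/wrist4.png

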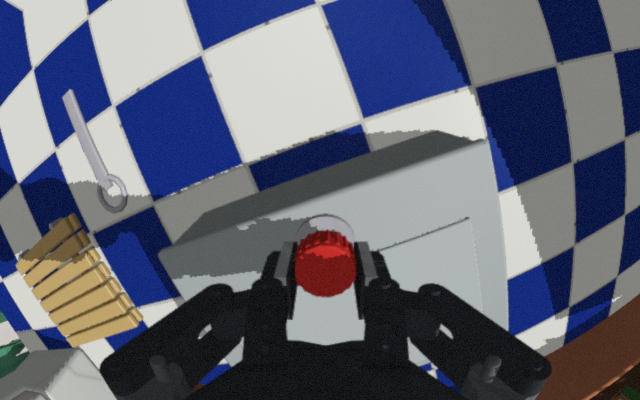

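Call:
drive_tool(moves=[{"translation": [0, -0.0015, 0], "dr": [0, 0, 0]}, {"translation": [0, 0, 0.002], "dr": [0, 0, 0]}, {"translation": [0, 0, 0.002], "dr": [0, 0, 0]}, {"translation": [0, 0, 0.002], "dr": [0, 0, 0]}, {"translation": [0, 0, 0], "dr": [0, 0, 0]}])

```text
time_s: 6.75
ee_pos: [0.5007, -0.0991, 0.0957]
eef_rot: [[-0.94, 0.342, 0.004], [0.342, 0.94, 0.0], [-0.004, 0.002, -1.0]]
ft_force: [0.3, 2.6, 27.5]
finger_gap: 0.338
```

Call:
drive_tool(moves=[{"translation": [0, 0, -0.001], "dr": [0, 0, 0]}, {"translation": [0, 0, -0.001], "dr": [0, 0, 0]}, {"translation": [0, 0, 0], "dr": [0, 0, 0]}], force=60)

```text
time_s: 7.05
ee_pos: [0.5004, -0.0991, 0.0967]
eef_rot: [[-0.94, 0.342, 0.004], [0.342, 0.94, 0.0], [-0.003, 0.002, -1.0]]
ft_force: [7.9, 1.5, 2.0]
finger_gap: 0.326
```

Call:
drive_tool(moves=[{"translation": [-0.0005, 0, 0.0008], "dr": [0, 0, 0]}, {"translation": [0, 0, 0], "dr": [0, 0, 4]}, {"translation": [0, 0, 0], "dr": [0, 0, 4]}, {"translation": [0, 0, 0], "dr": [0, 0, 0]}])

```text
time_s: 7.45
ee_pos: [0.5005, -0.0994, 0.096]
eef_rot: [[-0.882, 0.471, 0.003], [0.471, 0.882, 0.0], [-0.002, 0.002, -1.0]]
ft_force: [2.6, 0.1, 12.5]
finger_gap: 0.325
```

Call:
drive_tool(moves=[{"translation": [0, 0, 0.0003], "dr": [0, 0, 4]}, {"translation": [0, 0, 0], "dr": [0, 0, 4]}, {"translation": [0, 0, 0], "dr": [0, 0, 0]}])

```text
time_s: 7.75
ee_pos: [0.5004, -0.0997, 0.0959]
eef_rot: [[-0.808, 0.59, 0.003], [0.59, 0.808, 0.0], [-0.002, 0.002, -1.0]]
ft_force: [-0.8, 0.2, 19.0]
finger_gap: 0.328
```

Call:
drive_tool(moves=[{"translation": [0, 0, 0], "dr": [0, 0, 4]}, {"translation": [0, 0, 0], "dr": [0, 0, 4]}, {"translation": [0, 0, 0], "dr": [0, 0, 0]}])

```text
time_s: 8.05
ee_pos: [0.5002, -0.0999, 0.0959]
eef_rot: [[-0.717, 0.697, 0.002], [0.697, 0.717, 0.0], [-0.002, 0.002, -1.0]]
ft_force: [-1.0, -1.9, 18.5]
finger_gap: 0.327
```

Call:
drive_tool(moves=[{"translation": [0, 0, 0], "dr": [0, 0, 4]}, {"translation": [0, 0, 0], "dr": [0, 0, 4]}, {"translation": [0, 0, 0], "dr": [0, 0, 0]}])

```text
time_s: 8.35
ee_pos: [0.5, -0.1001, 0.0958]
eef_rot: [[-0.613, 0.79, 0.002], [0.79, 0.613, -0.0], [-0.001, 0.002, -1.0]]
ft_force: [-2.2, -2.8, 19.4]
finger_gap: 0.327
```

Call:
drive_tool(moves=[{"translation": [0, 0, 0], "dr": [0, 0, 4]}, {"translation": [0, 0, 0], "dr": [0, 0, 4]}, {"translation": [0, 0, 0], "dr": [0, 0, 0]}])

```text
time_s: 8.65
ee_pos: [0.4998, -0.1003, 0.0957]
eef_rot: [[-0.497, 0.868, 0.002], [0.868, 0.497, -0.0], [-0.001, 0.001, -1.0]]
ft_force: [0.1, -3.0, 17.5]
finger_gap: 0.327
```

Call:
drive_tool(moves=[{"translation": [0, 0, 0], "dr": [0, 0, 4]}, {"translation": [0, 0, 0], "dr": [0, 0, 4]}, {"translation": [0, 0, 0], "dr": [0, 0, 0]}])

```text
time_s: 8.95
ee_pos: [0.4995, -0.1004, 0.0955]
eef_rot: [[-0.372, 0.928, 0.001], [0.928, 0.372, -0.0], [-0.001, 0.001, -1.0]]
ft_force: [-2.1, -5.4, 16.7]
finger_gap: 0.325
```

Call:
drive_tool(moves=[{"translation": [0, 0, 0], "dr": [0, 0, 4]}, {"translation": [0, 0, 0], "dr": [0, 0, 4]}, {"translation": [0, 0, 0], "dr": [0, 0, 0]}])

```text
time_s: 9.25
ee_pos: [0.4992, -0.1004, 0.095]
eef_rot: [[-0.239, 0.971, 0.0], [0.971, 0.239, -0.0], [-0.001, 0.0, -1.0]]
ft_force: [0.4, -6.3, 5.6]
finger_gap: 0.326
```

Call:
drive_tool(moves=[{"translation": [0, 0, 0.002], "dr": [0, 0, 0]}, {"translation": [0, 0, 0.002], "dr": [0, 0, 0]}, {"translation": [0, 0, 0], "dr": [0, 0, 0]}])

```text
time_s: 9.55
ee_pos: [0.4991, -0.1004, 0.0907]
eef_rot: [[-0.241, 0.97, 0.0], [0.97, 0.241, -0.0], [-0.0, 0.0, -1.0]]
ft_force: [2.3, -5.7, -2.2]
finger_gap: 0.328
```

Call:
drive_tool(moves=[{"translation": [0, 0, 0.002], "dr": [0, 0, 0]}, {"translation": [0, 0, 0.002], "dr": [0, 0, 0]}, {"translation": [0, 0, 0.0015], "dr": [0, 0, 0]}, {"translation": [0, 0, 0], "dr": [0, 0, 0]}])

```text
time_s: 9.95
ee_pos: [0.4991, -0.1005, 0.0854]
eef_rot: [[-0.241, 0.97, 0.0], [0.97, 0.241, -0.0], [-0.0, 0.0, -1.0]]
ft_force: [2.8, -5.1, 4.5]
finger_gap: 0.326
```

Call:
drive_tool(moves=[{"translation": [0, 0, 0.001], "dr": [0, 0, 0]}, {"translation": [0, 0, 0.001], "dr": [0, 0, 0]}, {"translation": [0, 0, 0], "dr": [0, 0, 0]}, {"translation": [0, 0, 0], "dr": [0, 0, 0]}])

```text
time_s: 10.35
ee_pos: [0.4993, -0.1005, 0.0846]
eef_rot: [[-0.241, 0.971, 0.001], [0.971, 0.241, 0.0], [-0.0, 0.001, -1.0]]
ft_force: [-7.9, -3.0, 33.9]
finger_gap: 0.328
```

Call:
drive_tool(moves=[{"translation": [0, 0, 0], "dr": [0, 0, 4]}, {"translation": [0, 0, 0], "dr": [0, 0, 4]}, {"translation": [0, 0, 0], "dr": [0, 0, 4]}, {"translation": [0, 0, 0], "dr": [0, 0, 0]}])

```text
time_s: 10.75
ee_pos: [0.4989, -0.1006, 0.0846]
eef_rot: [[-0.032, 1.0, 0.0], [1.0, 0.032, -0.0], [-0.0, 0.0, -1.0]]
ft_force: [-11.7, -4.4, 36.8]
finger_gap: 0.328
```

Run:
```python
from workcell import arm
s=arm.state();print(s["ee_pos"],s["ft_force"],s["moment"],s["joints"])
```

```text
[ 0.49893833 -0.10055348  0.08459214] [-11.65268851  -4.40933036  36.84630454] [-1.07726854  2.55640767 -0.07356192] [ -7.03222908  20.48109489  13.33941623 121.00652235  -7.33013546
  39.23503204  12.98691349]
```

Call:
drive_tool(moves=[{"translation": [0, -0.0004, -0.0002], "dr": [0, 0, 4]}, {"translation": [0, 0, 0], "dr": [0, 0, 4]}, {"translation": [0, 0, 0], "dr": [0, 0, 4]}, {"translation": [0, 0, 0], "dr": [0, 0, 4]}, {"translation": [0, 0, 0], "dr": [0, 0, 0]}])

```text
time_s: 11.25
ee_pos: [0.4983, -0.1005, 0.0846]
eef_rot: [[0.245, 0.969, -0.0], [0.969, -0.245, 0.0], [0.0, -0.0, -1.0]]
ft_force: [-11.5, -4.0, 35.0]
finger_gap: 0.326
```

Run:
```python
from workcell import arm
s=arm.state();print(s["ee_pos"],s["ft_force"],s["moment"],s["joints"])
```

```text
[ 0.49831579 -0.10049124  0.08460627] [-11.45852138  -3.98512123  35.01226836] [-1.02776599  2.5654405  -0.12382565] [-10.20250955  20.73925147  17.17888458 121.24201703  -9.52434235
  39.27136997  -0.87185408]
```

Call:
drive_tool(moves=[{"translation": [0, -0.0003, -0.0002], "dr": [0, 0, 5]}, {"translation": [0, 0, 0], "dr": [0, 0, 5]}, {"translation": [0, 0, 0], "dr": [0, 0, 5]}, {"translation": [0, 0, 0], "dr": [0, 0, 5]}, {"translation": [0, 0, 0], "dr": [0, 0, 5]}])

```text
time_s: 11.75
ee_pos: [0.4975, -0.1002, 0.0846]
eef_rot: [[0.632, 0.775, -0.001], [0.775, -0.632, 0.001], [-0.0, -0.001, -1.0]]
ft_force: [-14.4, -1.5, 36.6]
finger_gap: 0.33
```

Call:
drive_tool(moves=[{"translation": [0, 0, 0], "dr": [0, 0, 5]}, {"translation": [0, 0, 0], "dr": [0, 0, 5]}, {"translation": [0, 0, 0], "dr": [0, 0, 4]}, {"translation": [0, 0, 0], "dr": [0, 0, 0]}])

```text
time_s: 12.15
ee_pos: [0.4972, -0.0999, 0.0846]
eef_rot: [[0.801, 0.599, -0.002], [0.599, -0.801, 0.001], [-0.001, -0.002, -1.0]]
ft_force: [-17.3, -0.6, 41.6]
finger_gap: 0.331
```

Run:
```python
from workcell import arm
s=arm.state();print(s["ee_pos"],s["ft_force"],s["moment"],s["joints"])
```

```text
[ 0.49717938 -0.0999035   0.08457181] [-17.25989257  -0.56761028  41.61239885] [-0.3700083   3.714325   -0.05367219] [-18.05407772  21.86857474  26.81790754 121.74162045 -15.34289483
  39.69101071 -34.1567125 ]
```

Call:
drive_tool(moves=[{"translation": [-0.0005, -0.0004, -0.0004], "dr": [0, 0, 0]}, {"translation": [0, 0, 0], "dr": [0, 0, 4]}, {"translation": [0, 0, 0], "dr": [0, 0, 4]}, {"translation": [0, 0, 0], "dr": [0, 0, 0]}])

```text
time_s: 12.55
ee_pos: [0.4969, -0.0997, 0.0847]
eef_rot: [[0.876, 0.482, -0.002], [0.482, -0.876, 0.001], [-0.001, -0.002, -1.0]]
ft_force: [-12.8, 0.4, 31.1]
finger_gap: 0.328
```

Run:
```python
from workcell import arm
s=arm.state();print(s["ee_pos"],s["ft_force"],s["moment"],s["eef_rot"][:,0])
```

```text
[ 0.49685055 -0.09967203  0.0846556 ] [-12.75961944   0.42103651  31.0700487 ] [-0.16824155  2.63209509 -0.14572787] [ 8.76018528e-01  4.82276855e-01 -7.57786149e-04]
```

Call:
drive_tool(moves=[{"translation": [0, 0, 0], "dr": [0, 0, 4]}, {"translation": [0, 0, 0], "dr": [0, 0, 4]}, {"translation": [0, 0, 0], "dr": [0, 0, 4]}, {"translation": [0, 0, 0], "dr": [0, 0, 0]}])

```text
time_s: 12.95
ee_pos: [0.4968, -0.0993, 0.0847]
eef_rot: [[0.957, 0.29, -0.002], [0.29, -0.957, 0.002], [-0.001, -0.002, -1.0]]
ft_force: [-14.1, 2.5, 32.7]
finger_gap: 0.328
```

Run:
```python
from workcell import arm
s=arm.state();print(s["ee_pos"],s["ft_force"],s["moment"],s["eef_rot"][:,0])
```

```text
[ 0.49675132 -0.09930725  0.08465765] [-14.11658998   2.5235426   32.74146813] [ 0.32850904  2.97011777 -0.10722655] [ 0.95706467  0.28987186 -0.00123356]
```

Call:
drive_tool(moves=[{"translation": [0, 0, 0], "dr": [0, 0, 4]}, {"translation": [0, 0, 0], "dr": [0, 0, 4]}, {"translation": [0, 0, 0], "dr": [0, 0, 0]}])

```text
time_s: 13.25
ee_pos: [0.4966, -0.099, 0.0846]
eef_rot: [[0.988, 0.156, -0.002], [0.156, -0.988, 0.002], [-0.002, -0.002, -1.0]]
ft_force: [-14.8, 3.9, 36.1]
finger_gap: 0.327
```

Run:
```python
from workcell import arm
import cv2
s=arm.state();print(s["ee_pos"],s["ft_force"],s["moment"],s["eef_rot"][:,0])
f=arm.grab_frame("wrist")["img"];cv2.imwrite("pics/wrist5.png",f[:,:,::-1])
```

```text
[ 0.49661994 -0.09902048  0.08463438] [-14.84553827   3.89556053  36.14546402] [0.52774794 3.2810281  0.9660553 ] [ 0.98783244  0.15550948 -0.00197034]
```

View pics/wrist5.png

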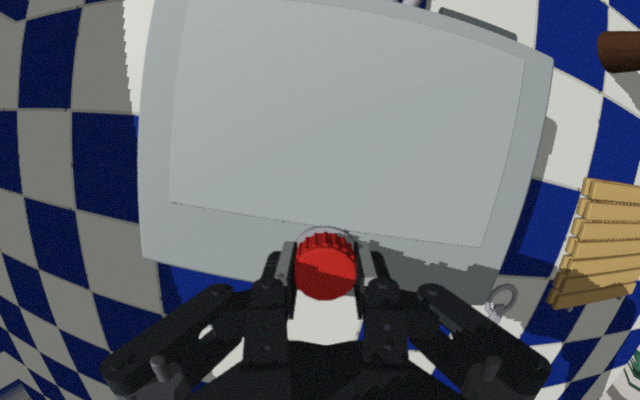

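Call:
drive_tool(moves=[{"translation": [0, 0, -0.001], "dr": [0, 0, 0]}, {"translation": [0, 0, -0.001], "dr": [0, 0, 0]}, {"translation": [0, 0, -0.001], "dr": [0, 0, 0]}, {"translation": [0, 0, -0.001], "dr": [0, 0, 0]}, {"translation": [0, 0, 0], "dr": [0, 0, 0]}])

```text
time_s: 13.8
ee_pos: [0.4964, -0.099, 0.0877]
eef_rot: [[0.987, 0.158, -0.003], [0.158, -0.987, 0.001], [-0.003, -0.001, -1.0]]
ft_force: [-6.2, 2.2, 4.4]
finger_gap: 0.326
```

Call:
drive_tool(moves=[{"translation": [0, 0, 0], "dr": [0, 0, 0]}, {"translation": [0, 0, 0], "dr": [0, 0, 0]}, {"translation": [0, 0, 0], "dr": [0, 0, 0]}, {"translation": [0, 0, 0], "dr": [0, 0, 0]}], claw=0.065)

```text
time_s: 14.2
ee_pos: [0.4977, -0.0998, 0.088]
eef_rot: [[0.988, 0.156, -0.0], [0.156, -0.988, 0.0], [-0.0, -0.0, -1.0]]
ft_force: [0.1, 0.0, 0.2]
finger_gap: 0.76
```

Call:
drive_tool(moves=[{"translation": [0, 0, -0.02], "dr": [0, 0, 0]}, {"translation": [0, 0, -0.04], "dr": [0, 0, 0]}, {"translation": [0, 0, -0.04], "dr": [0, 0, 0]}, {"translation": [0, 0, -0.04], "dr": [0, 0, 0]}, {"translation": [0, 0, 0], "dr": [0, 0, 0]}])

```text
time_s: 14.7
ee_pos: [0.4999, -0.1004, 0.2325]
eef_rot: [[0.988, 0.156, 0.007], [0.156, -0.988, 0.001], [0.007, -0.0, -1.0]]
ft_force: [0.7, -0.2, -0.1]
finger_gap: 0.761
```

Run:
```python
from workcell import arm
from h import *
s=arm.state();F={n:arm.grab_frame(n) for n in("wrist","side")};P=[]
print(s["ee_pos"],s["ft_force"])
rs=[]
for n in F:
    h=cv2.cvtColor(F[n]["img"],cv2.COLOR_RGB2HSV)
    m=((h[...,0]<5)|(h[...,0]>174))&(h[...,1]>170)&(h[...,2]>80)
    k,_,st,c=cv2.connectedComponentsWithStats(m.astype(np.uint8))
    i=1+np.argmax(st[1:,4]);print(n,st[i],c[i]);rs.append(ray(F[n],c[i],s))
print(tri(rs))
a=cv2.resize(F["side"]["img"][180:280,270:390,::-1],None,fx=4,fy=4)
b=F["wrist"]["img"][100:300,220:460,::-1];b=cv2.resize(b,None,fx=1.3,fy=1.3)
o=np.zeros((400,800,3),np.uint8);o[:400,:480]=a;o[:260,480:792]=b;cv2.imwrite("pics/end.png",o)
```

```text
[ 0.49991231 -0.10035583  0.23250531] [ 0.68533091 -0.23249431 -0.13279854]
wrist [307 174  33  34 850] [323.01411765 190.67294118]
side [309 225  10  10  81] [313.7654321  229.51851852]
(array([ 0.49865734, -0.1001734 ,  0.10184107]), [np.float64(0.0008772404036089809), np.float64(0.0008772404036088205)])
```

View pics/end.png

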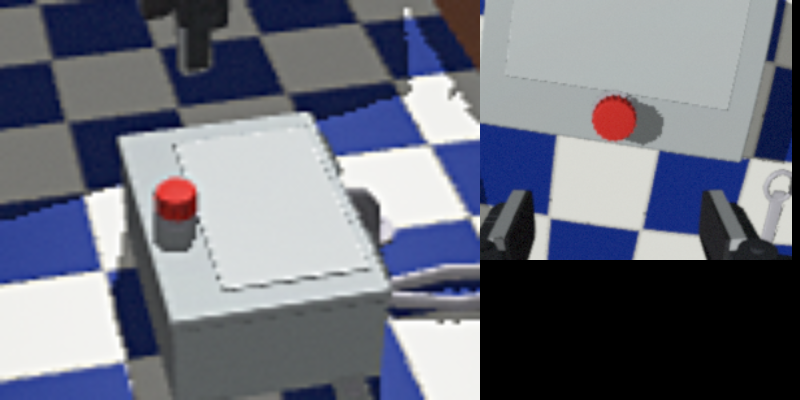

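Run:
```python
from h import *;import pickle
s,F=pickle.load(open("f0.pkl","rb"));S=F["side"]
th=np.arctan2(.34,-.94);c,n=np.cos(th),np.sin(th)
s3=dict(eef_rot=np.array([[-.94,.34,0],[.34,.94,0],[0,0,-1.]]),ee_pos=np.array([.50109,-.0991,.21488]))
print(tri([ray(F["wrist"],(324.7,194.3),s3),ray(S,(313.8,226.8))]))
for v in(226.8,229.52):
    o,d=ray(S,(313.78,v));t=(-.1002-o[1])/d[1];print((o+t*d))
```

```text
(array([ 0.49985091, -0.09955453,  0.11079847]), [np.float64(1.5343708748542862e-05), np.float64(1.5343708748538603e-05)])
[ 0.49965172 -0.1002      0.11133051]
[ 0.49954508 -0.1002      0.10136967]
```

```bash
python3 -c "
from workcell import arm
print(arm.job_done())"
```

```text
the job is handed in; nothing more can be done
None
```

The cover is shut and the knob is locked down. I handed the job in at about 15 s of the 69 s allowed; no verdict was reported.

- **Cover:** I pushed it down from behind with the closed fingers, slowing near the end. The last check pressed it at z = 0.085 m with about 9 N, which is the shut height.
- **Knob:** I gripped it, pressed and turned it clockwise. The force dropped after about 56°, when the key found the slot. I then pushed it in, turned it about 95° more until a clear end stop (about 1 N m), and let go.
- **Last checks:** In the side view the released knob sits 10.0 mm lower than when sprung out, matching the locked depth of 10 mm. Triangulating from two views gave 9 mm; I trusted the side view more. The gripper was clear of everything, with contact force near zero.
- **Uncertain points:**
  - The knob seems to have slipped 2 to 3 mm in the grip at the first press.
  - The pressing force reached about 42 N through the fingers while turning, measured at the wrist. The fingertips may have been resting on the cover then.
- **Other items:** Those visible in the later pictures looked unmoved, and I did not touch them. I did not measure their positions.

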